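# Hang the dip cup back between its neighbours

### The arm

A 6-joint arm with a two-finger parallel gripper is mounted at the origin on the work surface. World frame = base frame: x ahead of the robot, y to its left, z up, the work surface at z = 0. Lengths are in m, angles in rad, forces in N, time in s.
With the tool pointing down it reaches from about 0.35 to 0.775 m from the base axis. Payload 5.5 kg.
Tool frame: the origin (TCP) lies on the centre line of the jaws, within the pads' length; the fingertips stand 11 mm ahead of it and the grasp point (between the pads) lies 8 mm behind it (env.tip_extent is the distance from the TCP to the fingertips, in m); z points along the fingers, y is the line along which they close (so a half turn about z gives the same grasp; the last joint's range is limited). The gripper opens to 85 mm and grips with 20 to 120 N. Pads are 22 mm wide; open, the fingers measure 114 mm over their backs; the gripper's body (76 mm by 85 mm) begins 54 mm behind the grasp point. The pads swing forward as they close: fully open they stand 13 mm farther back than shut.
Start: joints at [-1.479, 0.313, 0.046, 1.304, 0, 1.431], TCP at [0.132, -0.56, 0.211] pointing down, gripper open.
Joint ranges: [-2.76, 2.76], [-0.86, 1.69], [-1.03, 1.26], [-2.2, 2.34], [-1.47, 1.5], [-3.14, 3.14]. Speed limits (rad/s): [2.57, 2.57, 3.14, 3.14, 3.14, 3.14].

### API

Orientations are given as a unit quaternion [w, x, y, z].
In Python, from workcell import env gives the robot as it stands.
- The arm moves only by the shell command python3 -m jog 'ROWS' [FORCE]. ROWS is JSON, a list of rows, each a list of 5 numbers: the gripper's target within -1 to 1 (shut at 1, half-way at 0, fully open at -1), then the shift along the tool's x, y, z in m, then the turn about the tool's z in degrees. In form: [[fingers, tx, ty, tz, turn], ...]. A call has 1 to 5 rows; each row shifts and turns the commanded pose from where the row before left it, along the tool's axes as they then stand; what a row does not reach is not made up. A row lasts 1/12 s, in which the tool goes at most 41.7 mm and 7.16 degrees, less where a joint would pass 70% of its speed; a pose out of reach is approached as far as the arm can. A call is refused whole if a number of a shift passes 0.0417 or a number of a turn 7.16, either way. A call with a gripper value outside its range is refused whole. The fingers move at their own pace and stop on an object; FORCE is the grip in N (left out, the last holds). Time passes only in rows, so rows that do not move let the fingers close. It gives the time, the measured TCP pose, the force, the opening and the grip force at its end, in the units of the state.
- env.get_state(): the state, without advancing time (a new reading comes with each control period).
- env.read_camera(name): name is "side" or "top"; returns a dict with "img" (420x560x3 uint8, red, green, blue), "fov_y" (degrees; the focal length in pixels is half the picture's height over the tangent of half this angle, whatever the lens; pixels are square), "cx", "cy" (the principal point, pixels), "D" ([k1, k2, p1, p2, k3] as OpenCV has them; the pictures are not rectified), "T" (4x4, takes a point from camera to world coordinates). Camera axes: x right, y up, looking along -z (the intrinsics and any distortion apply to the point x, -y, -z); pixel columns grow to the right and rows downward; lengths in m; the calibration is good to about 2 mm. A picture is of the moment at which its call begins. There is no depth.
- env.hand_in(): hands the job in; it is judged then, once.
The state is a dict: "clock": time; "joint_pos": joint angles; "qvel": joint speeds; "tau": joint torques, N m; "tcp_pos": TCP position; "orientation": TCP orientation; "wrist_force": force on the tool from outside, world axes, zero at the start; "ft_torque": the same for the moment, N m; "finger_gap": finger opening in m; "grip_force": force on a finger pad.
Only numpy, scipy, OpenCV 4.12 (cv2) and the standard library are available. Lean on these libraries where they do the work, as an engineer would, in place of code of your own. Each camera call takes 0.05 s, during which the arm holds its last target. There are 200 camera calls.

### The job

Pick up the steel dip cup that stands on the bench, lower it from above into the narrow gap between the two cups hanging on the drip rack, with its hook over the rail, and feel gently along the rail clip for the notch so that the hook drops fully home in it. Let go only once it is home and leave all three cups hanging still; a light nudge of the neighbours is fine, but do not ram anything, knock a neighbour off the rail or topple the other things on the bench.

Things in the scene. Friction and masses are not known exactly. Their poses are not given: they have to be found in the camera images.
- cup: The steel dip cup to hang up; it starts standing on the bench in front of the rack. Round, 50 mm across, 42 mm high, open on top. A vertical round bar, 7 mm thick, is fixed outside its wall (bar axis at x = 28.5 mm) and rises to a hook, with a black grip above that. 164 mm tall in all, 140 to 280 g. Origin: centre of the underside; z up, x from the cup towards the hook.
- cup_grip (a point): Middle of the black plastic grip (28.5, 0, 138 mm in the cup's frame): 12 mm along x, 16 mm along y, 52 mm tall. Pinched across its x faces, about 10 mm above this point, the fingers stay clear of the rail and of the neighbours' grips. Axes as cup.
- cup_hook (a point): Flat underside of the hook's horizontal bar (7 mm square, sharp edges), midway between upright and tongue (37.5, 0, 100 mm in the cup's frame). The bar runs along x; the tongue at its +x end points down 21 mm below this point. The free space between upright and tongue, which goes over the rail, is 11 mm. Axes as cup.
- rack: Fixed drip rack: a flat steel rail along y, 7 mm thick in x, 350 mm long, 34 mm high, top edge 150 mm above the bench, on two posts 158 mm high at y = +-180 mm, over a drip tray 14 mm high. The cups hang on its -x side, towards the robot, their x axes along the rack's, the hooks' tongues on its +x side. Origin: bench level under the rail's middle; z up.
- rack_mid (a point): Middle of the rail's top edge; axes as rack. The clip's notch lies up to 17 mm to either side of this point along y, its floor 0 to 8 mm above this point; neither is measured. A hook lowered here lands on a step of the clip, or in the notch. Moved along y under a light press it comes to the notch or is stopped by an ear. Home, its underside is 0 to 8 mm above this point; on a step, 12 to 20 mm.
- rack_clip_zone (a point): Same point and axes as rack_mid, to describe the clip: aluminium, 66 mm long, clamped on the rail by hand at some place and height (slips at about 40 N). ONE notch 10.4 mm wide in y; beside it two flat steps 12 mm above the notch's floor, as thick as the rail, each 24 mm long; at each outer end an upright ear 10 mm higher than the step.
- cup_left: A dip cup of the same make and size as cup, hanging by its hook on the plain rail on the left side of the gap (+y in the rack's frame). Not fastened: it swings and slides along the rail when nudged, and comes off if lifted about 20 mm. 140 to 280 g. Origin: centre of its underside; axes as cup.
- cup_left_hook (a point): Underside of the hook's horizontal bar of cup_left, as cup_hook.
- cup_right: A dip cup of the same make and size as cup, hanging by its hook on the plain rail on the right side of the gap (-y in the rack's frame). Not fastened: it swings and slides along the rail when nudged, and comes off if lifted about 20 mm. 140 to 280 g. Origin: centre of its underside; axes as cup.
- cup_right_hook (a point): Underside of the hook's horizontal bar of cup_right, as cup_hook.
- bottle_a: White plastic bottle standing on the bench to the left, 68 mm across, 150 mm high. Origin: centre of its underside. To be left standing.
- tub: Open white plastic tub on the bench to the right, 110 mm across at the rim, 75 mm high. Origin: centre of its underside. To be left standing.

How it is judged:
By the outcome, as a careful person would: the job done as asked, in the order asked, and still so for the second after the job is handed in, with the robot touching nothing.
It also fails if it takes over 72 s, if anything falls off the work surface, if the arm or the gripper's body presses on something with over 40 N, if the wrist force passes 120 N, or if a joint passes its speed limit or range.

## Working session

There is one attempt and no reset: what is moved stays moved. The work goes in short steps, Python scripts to look and compute and a shell command to move; the robot and the scene stay as the last step left them, time stands still between calls to the robot, and variables do not carry over. Pictures are saved under pics/ and viewed, at most 10 in all, crops included, and the job is handed in when it is done.

```bash
ls; mkdir -p pics
python3 - <<'E'
from workcell import env
import cv2,numpy as np
s=env.get_state();print(s)
for n in("side","top"):
    c=env.read_camera(n);cv2.imwrite(f"pics/{n}0.png",c["img"][:,:,::-1]);print(n,c["fov_y"],c["cx"],c["cy"],c["D"],np.round(c["T"],3).tolist())
E
```

```text
pics
{'clock': 0.0, 'joint_pos': array([-1.47855267e+00,  3.14029361e-01,  4.49719354e-02,  1.30357378e+00,
        1.53199272e-06,  1.43119237e+00]), 'qvel': array([-3.39570048e-04, -2.77514771e-03,  1.66441210e-03,  1.15277724e-03,
        4.15151458e-05, -3.84872072e-04]), 'tau': array([-1.05632858e-03, -4.80627823e+01,  2.98532599e+01,  1.93080615e-02,
       -5.19060677e-05, -2.32548530e-06]), 'tcp_pos': array([ 0.13205987, -0.55907417,  0.20978953]), 'orientation': array([-9.17162390e-04,  9.93287939e-01,  1.15664294e-01,  2.24888161e-05]), 'wrist_force': array([-0.49174079, -0.0477355 ,  0.89277649]), 'ft_torque': array([-0.03061899, -0.05186057,  0.02876927]), 'grip_force': 0.0, 'finger_gap': 0.08543914846207976}
side 44.86080230570794 284.38249499901156 204.56857926032694 [-0.10331347  0.          0.          0.          0.        ] [[-0.93, 0.248, -0.273, 0.142], [-0.368, -0.608, 0.703, 1.015], [0.008, 0.754, 0.657, 1.071], [0.0, 0.0, 0.0, 1.0]]
top 48.7118036139743 275.83587312715605 211.11827511537456 [-0.13211884  0.          0.          0.          0.        ] [[0.006, 0.998, -0.065, 0.469], [-1.0, 0.007, 0.021, 0.003], [0.022, 0.065, 0.998, 1.394], [0.0, 0.0, 0.0, 1.0]]
```

View pics/side0.png

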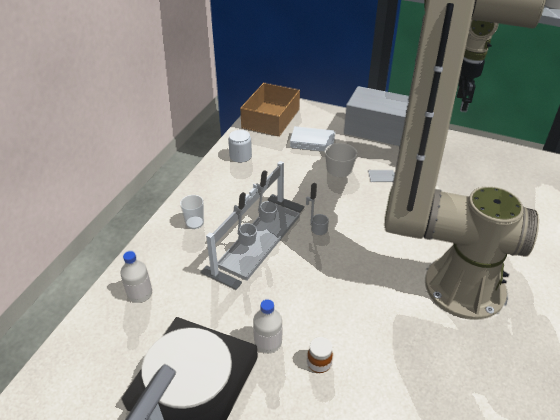

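View pics/top0.png

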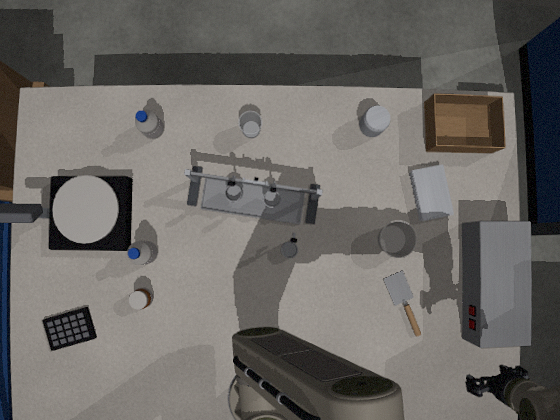

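The rack spans about (190,175)–(320,190) in the top view. The free cup is at (290,245) in top and (318,222) in side. Next I zoom in on both.

```bash
cat > h.py <<'E'
from workcell import env
import cv2,numpy as np
from scipy.optimize import least_squares
C={}
def cam(n):
    C[n]=env.read_camera(n);return C[n]
def K(c):
    f=210/np.tan(np.radians(c["fov_y"]/2));return np.array([[f,0,c["cx"]],[0,f,c["cy"]],[0,0,1.]])
def ray(c,p):
    u=cv2.undistortPoints(np.array([[p]],float),K(c),np.array(c["D"]))[0,0]
    T=np.array(c["T"]);return T[:3,3],T[:3,:3]@np.array([u[0],-u[1],-1.])
def plane(c,p,z):
    o,d=ray(c,p);return o+d*(z-o[2])/d[2]
def proj(c,X):
    T=np.array(c["T"]);q=(np.atleast_2d(X)-T[:3,3])@T[:3,:3]*[1,-1,-1]
    return cv2.projectPoints(q,np.zeros(3),np.zeros(3),K(c),np.array(c["D"]))[0][:,0]
def tri(ps,pt):
    A=[];b=[]
    for n,p in(("side",ps),("top",pt)):
        o,d=ray(C[n],p);d=d/np.linalg.norm(d);M=np.eye(3)-np.outer(d,d);A.append(M);b.append(M@o)
    X,*_=np.linalg.lstsq(np.vstack(A),np.hstack(b),rcond=None)
    e=[np.linalg.norm(M@X-q) for M,q in zip(A,b)];return X,e
def crop(n,x,y,w,h,k):return cv2.resize(C[n]["img"][y:y+h,x:x+w,::-1],None,fx=k,fy=k,interpolation=cv2.INTER_CUBIC)
E
python3 - <<'E'
from h import *
cam("side");cam("top")
a=crop("side",195,155,150,140,4);b=crop("top",180,155,150,110,5)
cv2.imwrite("pics/s1.png",a);cv2.imwrite("pics/t1.png",b)
E
```

```text
(no output)
```

View pics/s1.png

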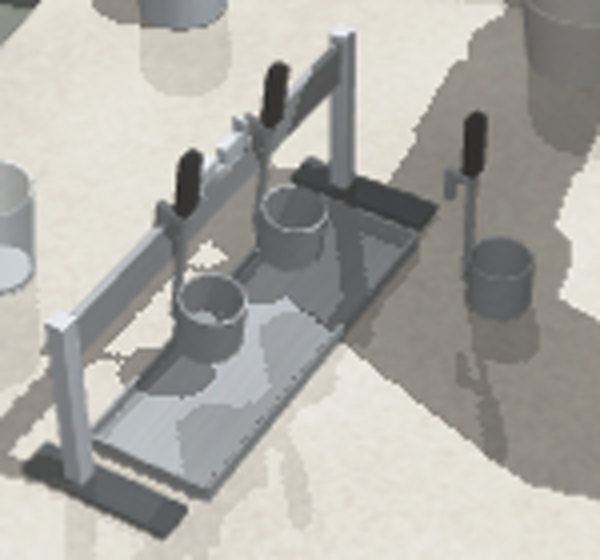

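View pics/t1.png

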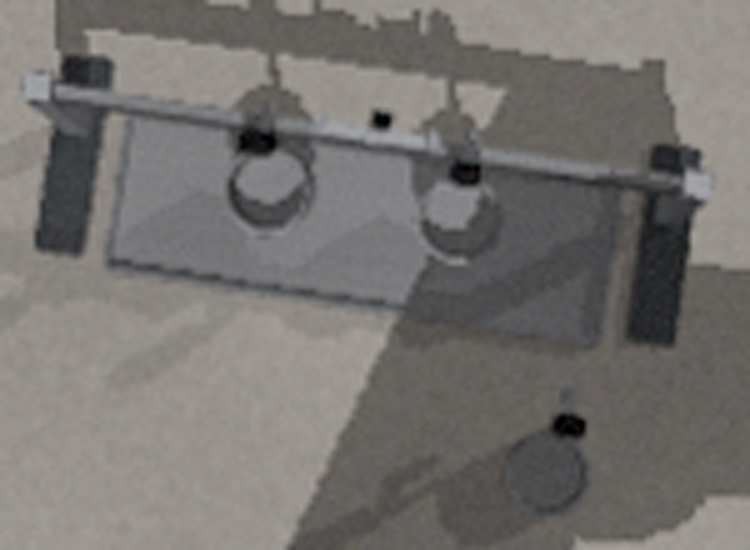

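The side crop shows the post tops at (62,325) and (343,38), the neighbours' grips at (188,183) and (275,95), and the clip ears and notch at (220,140). The free cup's grip is at (475,145) and its hook faces left, towards the rack. In the top crop the posts are at (37,87) and (697,185), the free grip at (569,425) and its rim at (545,470).

Run:
```python
from h import *
cam("side");cam("top")
def o(n,u,v):
    x0,y0,k=(195,155,4) if n=="side" else (180,155,5)
    return x0+(u+.5)/k-.5,y0+(v+.5)/k-.5
S=lambda u,v:o("side",u,v);T=lambda u,v:o("top",u,v)
for z in(.158,):
    a=plane(C["top"],T(37,87),z);b=plane(C["top"],T(697,185),z);print("top posts",a,b,np.linalg.norm(a-b))
    a2=plane(C["side"],S(62,323),z);b2=plane(C["side"],S(343,36),z);print("side posts",a2,b2)
m=(a+b)/2;d=(a-b)/np.linalg.norm(a-b);print("yaw",np.degrees(np.arctan2(-d[0],d[1])))
for n in("side","top"):
    x,y,w,h=(195,155,150,140) if n=="side" else (180,155,150,110)
    im=C[n]["img"][y:y+h,x:x+w].max(2)
    N,L,st,ce=cv2.connectedComponentsWithStats((im<(55 if n=="side" else 35)).astype(np.uint8))
    for i in range(1,N):
        if st[i,4]>8:
            ys,xs=np.where(L==i);print(n,st[i,:2]+[x,y],st[i,2:],np.round(ce[i]+[x,y],2),"top", xs[ys<=ys.min()+1].mean()+x,ys.min()+y,"bot",xs[ys>=ys.max()-1].mean()+x,ys.max()+y)
for nm,p,q in(("cup rim",S(500,258),T(545,470)),("left rim",S(213,297),T(271,188)),("right rim",S(295,208),T(458,215))):
    print(nm,tri(p,q),plane(C["side"],p,.042),plane(C["top"],q,.042))
```

```text
top posts [0.65261555 0.21678192 0.158     ] [ 0.60230471 -0.13846628  0.158     ] 0.3587930689800619
side posts [0.65260416 0.22038172 0.158     ] [ 0.60119985 -0.13283686  0.158     ]
yaw -8.060717927029156
side [261 177] [ 4  9 23] [262.39 181.35] top 263.0 177 bot 262.2 185
side [311 184] [ 5 15 62] [312.9 190.9] top 313.7142857142857 184 bot 312.2857142857143 198
side [239 197] [ 4 12 22] [240.59 203.05] top 241.33333333333334 197 bot 240.0 208
top [228 181] [ 7  4 22] [230.95 182.82] top 230.88888888888889 181 bot 231.0 184
top [271 188] [ 5  4 18] [273.   189.33] top 273.0 188 bot 273.0 191
top [291 238] [ 6  4 21] [293.43 239.71] top 293.3333333333333 238 bot 293.5 241
cup rim (array([ 0.44704279, -0.06308055,  0.04373612]), [np.float64(0.00043900733920301365), np.float64(0.00043900733920352306)]) [ 0.44714281 -0.06504693  0.042     ] [ 0.44743468 -0.06303442  0.042     ]
left rim (array([0.6066773 , 0.0951199 , 0.08639648]), [np.float64(0.0003216772370511622), np.float64(0.0003216772370518154)]) [0.6279674  0.05372492 0.042     ] [0.6110521  0.09811971 0.042     ]
right rim (array([ 0.59081741, -0.01123614,  0.08802758]), [np.float64(0.0008901972088406924), np.float64(0.0008901972088403099)]) [ 0.61092568 -0.05950589  0.042     ] [ 0.59599989 -0.01144844  0.042     ]
```

Run:
```python
from h import *
cam("side");cam("top")
def o(n,u,v):
    x0,y0,k=(195,155,4) if n=="side" else (180,155,5)
    return x0+(u+.5)/k-.5,y0+(v+.5)/k-.5
S=lambda u,v:o("side",u,v);T=lambda u,v:o("top",u,v)
def P(nm,p,q,z):print(nm,"tri",np.round(tri(p,q)[0],4),"side",plane(C["side"],p,z)[:2].round(4),"top",plane(C["top"],q,z)[:2].round(4))
P("cup rim",S(500,258),T(545,470),.042)
P("grip top",S(477,115),T(569,425),.164)
P("hook tip top",S(452,173),T(567,396),.107)
P("L grip top",S(190,153),T(256,141),.216)
P("R grip top",S(277,66),T(466,172),.216)
f=C["top"]["img"][210:262,270:312];
g=cv2.cvtColor(f,cv2.COLOR_RGB2GRAY);
# rack-frame points for clip features in side view, in rail plane
m=np.array([.627,.0415,0]);y=np.array([.1400,.990,0]);x=np.array([.990,-.140,0])
c=C["side"]
W=cv2.resize(c["img"][165:225,225:275,::-1],None,fx=12,fy=9.5,interpolation=cv2.INTER_CUBIC)
cv2.imwrite("pics/clip.png",W)
t=cv2.resize(C["top"]["img"][222:262,262:318,::-1],None,fx=12,fy=12,interpolation=cv2.INTER_CUBIC);cv2.imwrite("pics/cupt.png",t)
```

```text
cup rim tri [ 0.447  -0.0631  0.0437] side [ 0.4471 -0.065 ] top [ 0.4474 -0.063 ]
grip top tri [ 0.4731 -0.0695  0.1675] side [ 0.4743 -0.0737] top [ 0.4732 -0.0697]
hook tip top tri [ 0.4899 -0.0718  0.1062] side [ 0.4899 -0.0708] top [ 0.4895 -0.0719]
L grip top tri [0.6178 0.0944 0.213 ] side [0.6169 0.0977] top [0.6168 0.0939]
R grip top tri [ 0.6023 -0.0134  0.2135] side [ 0.6013 -0.0103] top [ 0.6017 -0.0135]
```

View pics/clip.png

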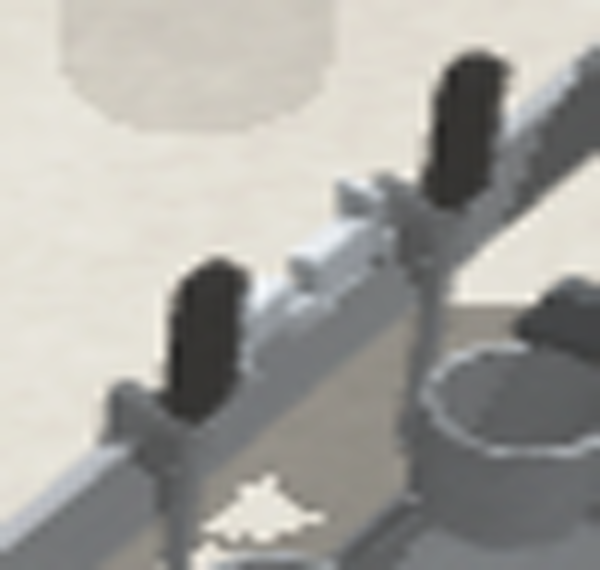

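View pics/cupt.png

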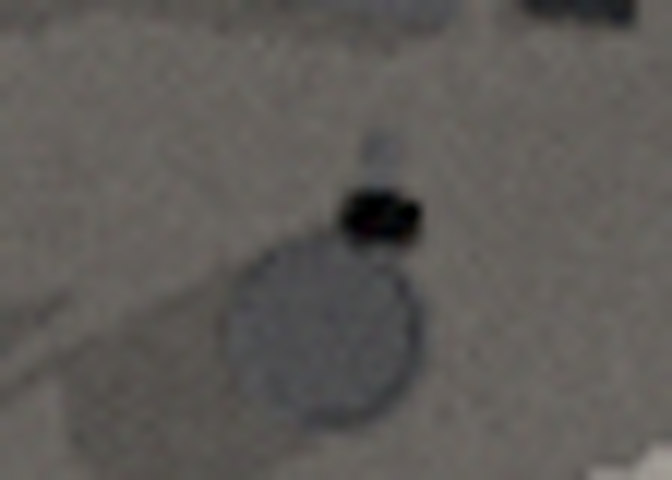

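The side close-up shows the clip's right step from (295,262) to (390,215), its right ear at (360,190), and the notch just left of the step at about (280,290). The top close-up shows the free grip as a black rectangle at (381,217), nearly square with the picture, and the hook bar at (380,150).

Run:
```python
from h import *
cam("side");cam("top")
m=np.array([.627,.0415,0]);y=np.array([.1400,.990,0]);x=np.array([.990,-.140,0])
def face(n,p,xo):
    o,d=ray(C[n],p);t=((m+x*xo-o)@x)/(d@x);q=o+t*d-m;return round(q@y*1e3,1),round(q[2]*1e3,1)
cl=lambda u,v:(225+(u+.5)/12-.5,165+(v+.5)/9.5-.5)
for nm,u,v in(("Rstep topleft front",305,290),("Rstep topleft back",293,260),("Rstep right",385,235),("ear top",350,180),("notch floor?",275,312),("Lstep?",250,290),("railtop Lpart",60,500),("rail far",560,95)):
    print(nm,face("side",cl(u,v),-.0035),face("side",cl(u,v),.0035))
def R(X):
    q=np.array(X)-m;return [round(float(v)*1e3,1) for v in(q@x,q@y,q[2])]
T=lambda u,v:(180+(u+.5)/5-.5,155+(v+.5)/5-.5)
for nm,u,v,z in(("knob",380,120,.145),("clipL?",315,133,.17),("clipR?",437,145,.17)):print(nm,R(plane(C["top"],T(u,v),z)))
# brightness along rail top from top view, z=.166
g=C["top"]["img"].astype(float).mean(2)
gs=C["side"]["img"].astype(float).mean(2)
for z in(.15,.154,.162,.166):
  for n,G in(("top",g),("side",gs)):
    ys=np.arange(-44,45,4);X=np.array([m+y*a/1e3+[0,0,z] for a in ys]);p=proj(C[n],X).astype(np.float32)
    print(n,z,cv2.remap(G.astype(np.float32),p[:,:1],p[:,1:],1)[:,0].round().astype(int).tolist())
```

```text
Rstep topleft front (np.float64(-2.8), np.float64(161.0)) (np.float64(-13.0), np.float64(150.6))
Rstep topleft back (np.float64(1.4), np.float64(175.4)) (np.float64(-8.8), np.float64(165.2))
Rstep right (np.float64(-37.6), np.float64(157.2)) (np.float64(-48.2), np.float64(146.8))
ear top (np.float64(-23.9), np.float64(187.7)) (np.float64(-34.4), np.float64(177.6))
notch floor? (np.float64(10.0), np.float64(161.9)) (np.float64(-0.1), np.float64(151.5))
Lstep? (np.float64(19.4), np.float64(177.1)) (np.float64(9.4), np.float64(166.9))
railtop Lpart (np.float64(98.2), np.float64(157.6)) (np.float64(89.1), np.float64(147.1))
rail far (np.float64(-118.2), np.float64(156.0)) (np.float64(-129.8), np.float64(145.6))
knob [11.9, -7.6, 145.0]
clipL? [-3.4, 24.4, 170.0]
clipR? [-0.1, -40.6, 170.0]
top 0.15 [115, 128, 124, 136, 139, 139, 134, 140, 144, 140, 146, 130, 143, 138, 136, 131, 139, 137, 122, 115, 114, 122, 122]
side 0.15 [143, 134, 139, 144, 149, 152, 152, 148, 168, 175, 168, 146, 139, 137, 137, 139, 115, 74, 54, 53, 53, 52, 53]
top 0.154 [113, 132, 131, 140, 144, 145, 143, 149, 147, 144, 151, 137, 147, 142, 142, 139, 147, 137, 124, 119, 120, 125, 123]
side 0.154 [136, 141, 146, 151, 152, 152, 152, 145, 135, 167, 187, 169, 151, 151, 150, 136, 110, 63, 54, 53, 54, 53, 52]
top 0.162 [110, 138, 133, 147, 153, 157, 153, 156, 155, 155, 156, 147, 154, 152, 155, 150, 150, 138, 127, 126, 123, 128, 124]
side 0.162 [118, 135, 162, 177, 184, 192, 192, 187, 159, 129, 164, 189, 187, 185, 184, 145, 88, 58, 53, 53, 53, 53, 54]
top 0.166 [108, 139, 133, 151, 158, 158, 155, 159, 158, 157, 154, 151, 157, 157, 156, 153, 150, 138, 128, 126, 123, 130, 124]
side 0.166 [133, 139, 126, 162, 203, 228, 228, 224, 210, 158, 147, 211, 222, 222, 220, 151, 92, 59, 53, 53, 53, 53, 54]
```

```bash
python3 -m jog '[[-1,0,0,-0.02,-6.5],[-1,0,0,-0.02,-6.5],[-1,0,0,0,-6.5],[-1,0,0,0,-6.5],[-1,0,0,0,-6.5]]' 30; python3 -m jog '[[-1,0,0,0,-6.5],[-1,0,0,0,-6.5],[-1,0,0,0,-6.5],[-1,0,0,0,-6.5],[-1,0,0,0,-6.5]]'
cat > go.py <<'E'
import sys,numpy as np
from workcell import env
from scipy.spatial.transform import Rotation as R
s=env.get_state();q=s["orientation"];r=R.from_quat([*q[1:],q[0]]);M=r.as_matrix()
print("t",s["clock"].round(2),"tcp",s["tcp_pos"].round(4),"yawy",np.degrees(np.arctan2(M[1,1],M[0,1])).round(2),"zax",M[:,2].round(3),"F",s["wrist_force"].round(1),"gap",round(s["finger_gap"],4),"grip",s["grip_force"])
if len(sys.argv)>1:
    t=np.array([float(v) for v in sys.argv[1:4]]);print("tool delta",(M.T@(t-s["tcp_pos"])).round(4))
E
python3 go.py .4738 -.0712 .24
```

```text
clock: 0.92
tcp_pos: [0.1321, -0.56, 0.2514]
orientation: [0.001, 0.92, 0.392, -0.0]
wrist_force: [-0.5, -0.4, 0.0]
finger_gap: 0.0853
grip_force: 0.0
clock: 1.33
tcp_pos: [0.1321, -0.5597, 0.2508]
orientation: [0.0, 0.774, 0.633, -0.0]
wrist_force: [-0.1, -0.1, 0.1]
finger_gap: 0.0852
grip_force: 0.0Traceback (most recent call last):
  File "go.py", line 5, in <module>
    print("t",s["clock"].round(2),"tcp",s["tcp_pos"].round(4),"yawy",np.degrees(np.arctan2(M[1,1],M[0,1])).round(2),"zax",M[:,2].round(3),"F",s["wrist_force"].round(1),"gap",round(s["finger_gap"],4),"grip",s["grip_force"])
              ^^^^^^^^^^^^^^^^
AttributeError: 'float' object has no attribute 'round'
```

```bash
sed -i 's/s\["clock"\].round(2)/round(s["clock"],2)/' go.py; python3 go.py .4738 -.0712 .25
```

```text
t 1.33 tcp [ 0.1321 -0.5597  0.2508] yawy -11.4 zax [ 0. -0. -1.] F [-0.1 -0.1  0.1] gap 0.0852 grip 0.0
tool delta [0.5464 0.2385 0.0007]
```

```bash
python3 -m jog '[[-1,0.0364,0.0159,0,0],[-1,0.0364,0.0159,0,0],[-1,0.0364,0.0159,0,0],[-1,0.0364,0.0159,0,0],[-1,0.0364,0.0159,0,0]]' | grep -v X >/dev/null; python3 -m jog '[[-1,0.0364,0.0159,0,0],[-1,0.0364,0.0159,0,0],[-1,0.0364,0.0159,0,0],[-1,0.0364,0.0159,0,0],[-1,0.0364,0.0159,0,0]]'>/dev/null; python3 -m jog '[[-1,0.0364,0.0159,0,0],[-1,0.0364,0.0159,0,0],[-1,0.0364,0.0159,0,0],[-1,0.0364,0.0159,0,0],[-1,0.0364,0.0159,0,0]]'>/dev/null; python3 -m jog '[[-1,0,0,0,0],[-1,0,0,0,0]]'>/dev/null; python3 go.py .4738 -.0712 .140
```

```text
t 2.75 tcp [ 0.4773 -0.0715  0.2505] yawy -11.44 zax [-0. -0. -1.] F [ 0.6 -0.1  0.5] gap 0.0854 grip 0.0
tool delta [-0.0004 -0.0035  0.1105]
```

```bash
python3 -m jog '[[-1,0,-0.0035,0.025,0],[-1,0,0,0.025,0],[-1,0,0,0.025,0],[-1,0,0,0,0],[-1,0,0,0,0]]'>/dev/null; python3 go.py .4738 -.0712 .140;  python3 - <<'E'
from h import *
cam("side");cam("top")
s=env.get_state()["tcp_pos"]+[0,0,-.011]
print("tip centre",proj(C["side"],s),proj(C["top"],s))
a=crop("side",270,140,90,100,6);b=crop("top",255,200,80,80,5)
b=cv2.copyMakeBorder(b,0,max(0,600-b.shape[0]),0,0,0)
im=np.hstack([a,b])[:600,:800];cv2.imwrite("pics/g1.png",im)
E
```

```text
t 3.17 tcp [ 0.4715 -0.0734  0.1751] yawy -11.82 zax [-0.003  0.001 -1.   ] F [-0.3  0.2 -0.3] gap 0.0857 grip 0.0
tool delta [0.0027 0.0019 0.0351]
tip centre [[314.15963567 182.80980993]] [[295.0105935  239.47609102]]
```

View pics/g1.png

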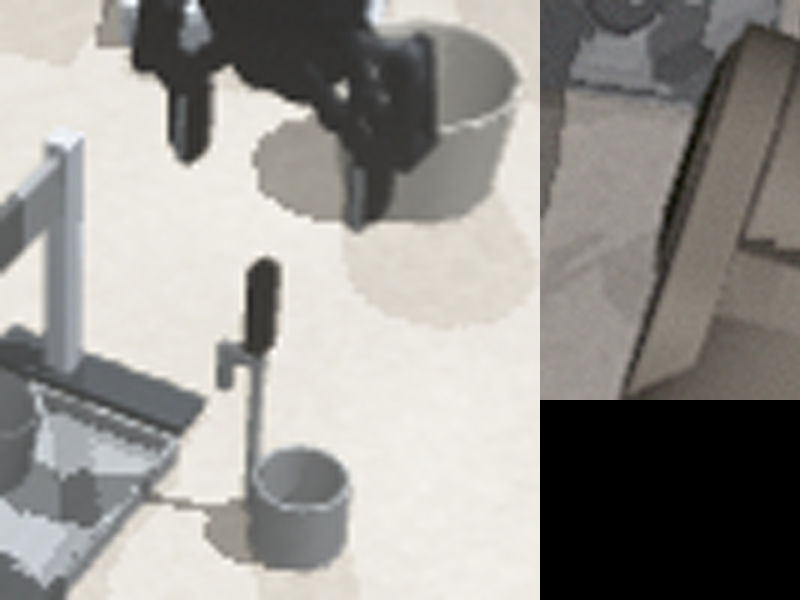

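The picture shows the open fingers at (187,160) and (360,228), either side of the grip at (263,262) and above it, so they will straddle it. I descend and close.

```bash
python3 -m jog '[[-1,0.001,0.0025,0.018,0],[-1,0,0,0.017,0],[-1,0,0,0,0],[-1,0,0,0,0]]'>/dev/null; python3 go.py .4738 -.0712 .140; python3 -m jog '[[0,0,0,0,0],[0.3,0,0,0,0],[0.5,0,0,0,0],[0.6,0,0,0,0]]' 25 ; python3 go.py;  python3 -m jog '[[0.7,0,0,0,0],[0.8,0,0,0,0],[1,0,0,0,0],[1,0,0,0,0],[1,0,0,0,0]]' 30; python3 go.py .4738 -.0712 .140
```

```text
t 3.6 tcp [ 0.4759 -0.0727  0.1417] yawy -11.74 zax [ 0. -0. -1.] F [-0.3  0.2 -0. ] gap 0.0855 grip 0.0
tool delta [ 0.001  -0.0024  0.0017]
clock: 3.93
tcp_pos: [0.4763, -0.0725, 0.1416]
orientation: [0.001, 0.776, 0.631, 0.0]
wrist_force: [0.2, 0.0, 1.1]
finger_gap: 0.0386
grip_force: 0.0
t 3.93 tcp [ 0.4763 -0.0725  0.1416] yawy -11.72 zax [ 0.001 -0.001 -1.   ] F [0.2 0.  1.1] gap 0.0386 grip 0.0
clock: 4.35
tcp_pos: [0.476, -0.0724, 0.141]
orientation: [0.0, 0.776, 0.631, 0.0]
wrist_force: [-0.7, -0.0, 2.8]
finger_gap: 0.0103
grip_force: 29.4
t 4.35 tcp [ 0.476  -0.0724  0.141 ] yawy -11.72 zax [ 0.001 -0.    -1.   ] F [-0.7 -0.   2.8] gap 0.0103 grip 29.35159742832184
tool delta [ 0.0007 -0.0024  0.001 ]
```

```bash
python3 -m jog '[[1,0,0,-0.01,0],[1,0,0,-0.025,0],[1,0,0,-0.035,-1.8],[1,0,0,-0.035,-1.8],[1,0,0,-0.025,0]]' 60; python3 -m jog '[[1,0,0,0,0],[1,0,0,0,0]]' >/dev/null; python3 go.py .5652 .046 .27
```

```text
clock: 4.77
tcp_pos: [0.4758, -0.0723, 0.2737]
orientation: [0.001, 0.755, 0.656, 0.0]
wrist_force: [1.3, 0.8, -1.3]
finger_gap: 0.0083
grip_force: 58.7
t 4.93 tcp [ 0.4766 -0.0726  0.2722] yawy -8.12 zax [ 0.003 -0.001 -1.   ] F [ 0.   0.1 -2.3] gap 0.008 grip 58.72611983679235
tool delta [0.1299 0.071  0.0024]
```

```bash
python3 -m jog '[[1,0.018,0.01,0,0],[1,0.03,0.0165,0,0],[1,0.034,0.018,0,0],[1,0.03,0.0165,0,0],[1,0.018,0.01,0,0]]' >/dev/null; python3 -m jog '[[1,0,0,0,0],[1,0,0,0,0],[1,0,0,0,0]]' >/dev/null; python3 go.py .5652 .046 .27
python3 - <<'E'
from h import *
cam("side");cam("top")
s=env.get_state()["tcp_pos"];print(proj(C["side"],s),proj(C["top"],s))
a=crop("side",195,130,120,150,4);b=crop("top",215,150,90,90,4)
b=cv2.copyMakeBorder(b,0,600-b.shape[0],0,0,0)
im=np.hstack([a,b])[:600,:800];cv2.imwrite("pics/p1.png",im);print(im.shape)
E
```

```text
t 5.6 tcp [0.5632 0.0461 0.2691] yawy -8.11 zax [-0.004 -0.    -1.   ] F [-0.2  0.  -1.5] gap 0.0079 grip 58.66133630275726
tool delta [ 0.0001  0.002  -0.0009]
[[268.3374465  169.97729024]] [[248.72678819 201.96065645]]
(600, 800, 3)
```

View pics/p1.png

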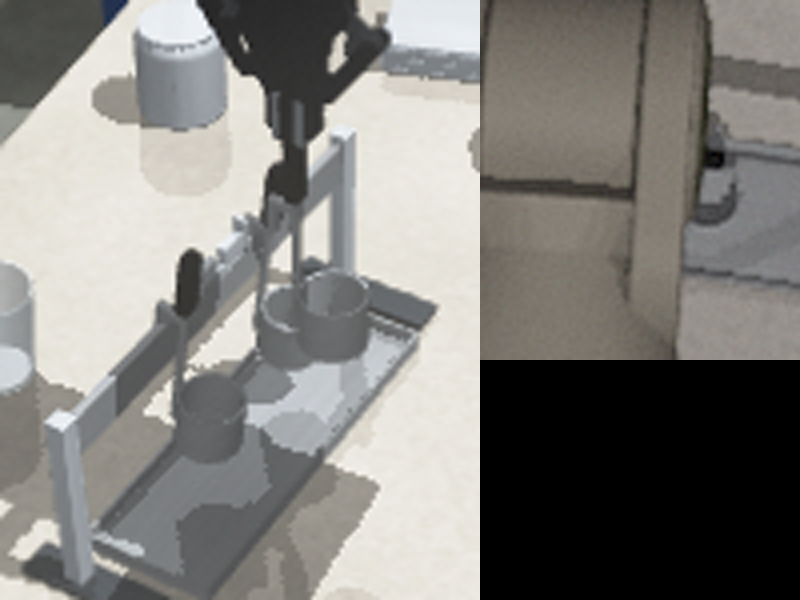

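The held cup's rim is at (335,300) in the side crop, in front of the right neighbour's rim at (290,310), with the left neighbour's rim at (210,405). The arm hides the gap in the top view.

```bash
cat > meas.py <<'E'
from h import *
m=np.array([.627,.0415,0]);y=np.array([.1400,.990,0]);x=np.array([.990,-.140,0])
def R(X):
    q=np.array(X)-m;return [round(float(v)*1e3,1) for v in(q@x,q@y,X[2])]
E
python3 - <<'E'
from meas import *
c=cam("side");t=env.get_state()["tcp_pos"]
o=lambda u,v:(195+(u+.5)/4-.5,130+(v+.5)/4-.5)
print("tcp",R(t),"expected cup centre x=tcp-28.5")
for nm,u,v,z in(("held",335,301,t[2]-.141+.042),("left",210,403,.092),("right",289,311,.092),("postL",62,422,.158),("postR",343,135,.158)):print(nm,R(plane(c,o(u,v),z)))
E
```

```text
tcp [-63.3, -4.9, 270.4] expected cup centre x=tcp-28.5
held [-98.7, 3.6, 171.4]
left [-32.1, 61.3, 92.0]
right [-29.6, -48.7, 92.0]
postL [0.8, 179.9, 158.0]
postR [-0.5, -177.3, 158.0]
```

```bash
python3 -m jog '[[1,0.0025,0.01,0.004,0],[1,0,0.015,0.004,0],[1,0,0.013,0.004,0],[1,0,0.009,0,0],[1,0,0.005,0,0]]' >/dev/null; python3 -m jog '[[1,0,0,0,0],[1,0,0,0,0],[1,0,0,0,0]]' >/dev/null; python3 go.py; python3 -m jog '[[1,0,0.001,0,0],[1,0,0,0,0],[1,0,0,0,0]]'>/dev/null; python3 go.py;python3 -m jog '[[1,0,0.001,0,0],[1,0,0,0,0],[1,0,0,0,0]]' >/dev/null; python3 go.py
```

```text
t 6.42 tcp [0.6159 0.0414 0.2588] yawy -8.13 zax [-0. -0. -1.] F [ 0.3  0.1 -1.6] gap 0.0077 grip 58.684937953948975
t 6.67 tcp [0.617  0.0414 0.259 ] yawy -8.11 zax [ 0. -0. -1.] F [ 0.5  0.7 -1.2] gap 0.0083 grip 58.755884449929
t 6.92 tcp [0.6182 0.0413 0.2587] yawy -8.12 zax [ 0. -0. -1.] F [-0.6  0.3 -1.6] gap 0.0083 grip 58.75658123753965
```

```bash
for i in 1; do :; done; python3 -m jog '[[1,0,0.001,0.002,0],[1,0,0,0.002,0],[1,0,0,0,0]]'>/dev/null; python3 go.py;python3 -m jog '[[1,0,0.001,0,0],[1,0,0,0,0],[1,0,0,0,0]]' >/dev/null; python3 go.py; python3 -m jog '[[1,0,0.001,0,0],[1,0,0,0,0],[1,0,0,0,0]]' >/dev/null; python3 go.py; python3 -m jog '[[1,0,0.001,0,0],[1,0,0,0,0],[1,0,0,0,0]]' >/dev/null; python3 go.py
python3 - <<'E'
from h import *
cam("side")
cv2.imwrite("pics/p2.png",crop("side",215,140,80,75,8))
E
```

```text
t 7.17 tcp [0.619  0.0411 0.254 ] yawy -8.12 zax [-0.001 -0.    -1.   ] F [-0.3  0.7 -1.1] gap 0.0081 grip 58.751502530649304
t 7.42 tcp [0.6203 0.0409 0.2546] yawy -8.12 zax [ 0. -0. -1.] F [-0.   0.8 -0.9] gap 0.0079 grip 58.75641871243715
t 7.67 tcp [0.6212 0.0408 0.2547] yawy -8.12 zax [ 0. -0. -1.] F [-0.2 -0.2 -0.5] gap 0.0084 grip 58.755966955795884
t 7.92 tcp [0.6222 0.0407 0.2546] yawy -8.12 zax [-0. -0. -1.] F [ 0.3  0.1 -1.8] gap 0.0082 grip 58.75508428551257
```

View pics/p2.png

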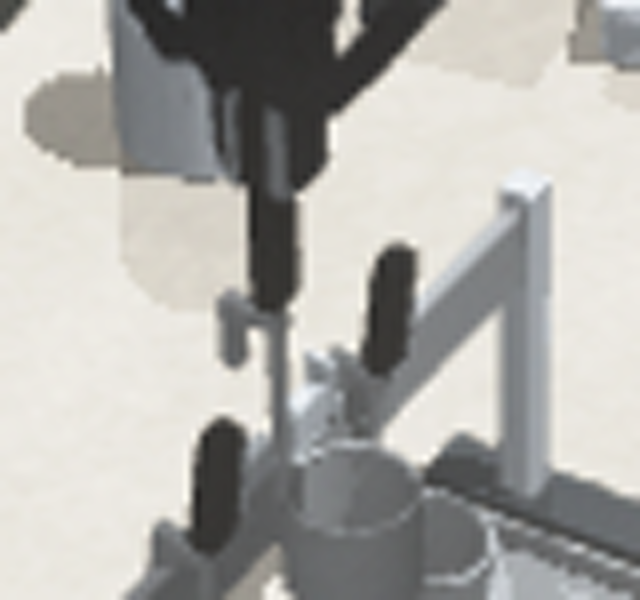

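The hook's tongue, bottom at (232,360), hangs above and behind the rail, and the upright at (280,400) is just in front of it. There is no contact force yet, so I keep feeling forward.

```bash
python3 -m jog '[[1,0,0.001,0,0],[1,0,0,0,0],[1,0,0,0,0]]'>/dev/null; python3 go.py;python3 -m jog '[[1,0,0.001,0,0],[1,0,0,0,0],[1,0,0,0,0]]' >/dev/null; python3 go.py; python3 -m jog '[[1,0,0.001,0,0],[1,0,0,0,0],[1,0,0,0,0]]' >/dev/null; python3 go.py
```

```text
t 8.22 tcp [0.6232 0.0405 0.2546] yawy -8.12 zax [-0. -0. -1.] F [ 0.4 -0.7 -1.6] gap 0.0079 grip 58.68793487548828
t 8.47 tcp [0.6241 0.0404 0.2546] yawy -8.12 zax [-0. -0. -1.] F [-0.7 -0.4 -1.5] gap 0.008 grip 58.78296788781881
t 8.72 tcp [0.6251 0.0402 0.2546] yawy -8.12 zax [-0. -0. -1.] F [-0.1 -0.1 -1.5] gap 0.0081 grip 58.836470525711775
```

```bash
python3 -m jog '[[1,0,0.001,0,0],[1,0,0,0,0],[1,0,0,0,0]]'>/dev/null; python3 go.py;python3 -m jog '[[1,0,0.001,0,0],[1,0,0,0,0],[1,0,0,0,0]]' >/dev/null; python3 go.py
python3 - <<'E'
from meas import *
c=cam("side")
cv2.imwrite("pics/p3.png",crop("side",235,165,50,45,12))
t=env.get_state()["tcp_pos"];o=(235,165);
def J(nm,X):
    p=proj(c,X)[0];print(nm,((p-o+.5)*12-.5).round(0))
cz=t[2]-.141
b=lambda xo,z:np.array([t[0],t[1],0])+x*xo+[0,0,cz+z]
J("tongue bottom",b(.018,.079));J("upright at hook",b(0,.1));J("upright rim",b(0,.042))
mr=np.array([.629,.040,0])
for yy in(-20,-10,0,10,20):
  for z in(.15,.166):J(f"rail front top {yy} {z}",m+y*yy/1e3-x*.0035+[0,0,z])
E
```

```text
t 8.97 tcp [0.6261 0.0401 0.2546] yawy -8.12 zax [-0. -0. -1.] F [-0.4  0.6 -1.6] gap 0.0082 grip 58.83670041337609
t 9.22 tcp [0.6271 0.0399 0.2547] yawy -8.12 zax [-0. -0. -1.] F [-1.5 -0.2 -1.1] gap 0.0079 grip 58.82009882479906
tongue bottom [ 97. 233.]
upright at hook [160. 186.]
upright rim [169. 382.]
rail front top -20 0.15 [226. 362.]
rail front top -20 0.166 [224. 309.]
rail front top -10 0.15 [203. 385.]
rail front top -10 0.166 [201. 333.]
rail front top 0 0.15 [180. 409.]
rail front top 0 0.166 [178. 357.]
rail front top 10 0.15 [157. 434.]
rail front top 10 0.166 [154. 381.]
rail front top 20 0.15 [133. 458.]
rail front top 20 0.166 [131. 405.]
```

View pics/p3.png

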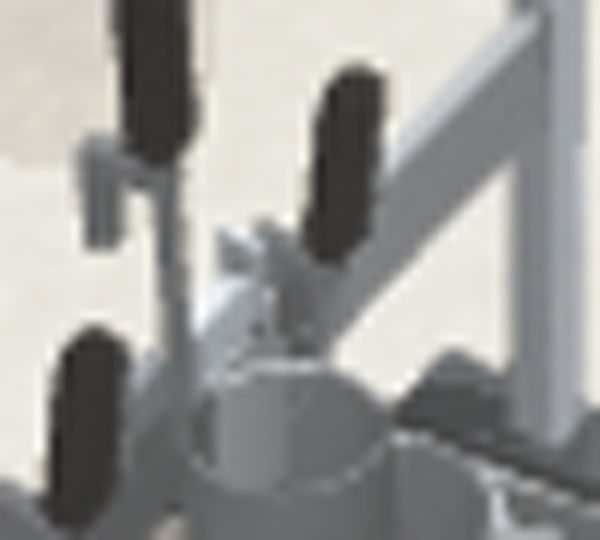

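The upright at (175,350) now overlaps the front of the clip's step, with the tongue bottom at (103,248). The first hint of force is -1.5 N in x, so I feel once or twice more.

```bash
python3 -m jog '[[1,0,0.001,0,0],[1,0,0,0,0],[1,0,0,0,0]]'>/dev/null; python3 go.py;python3 -m jog '[[1,0,0,0,0]]' >/dev/null; python3 go.py;python3 -m jog '[[1,0,0.001,0,0],[1,0,0,0,0],[1,0,0,0,0]]' >/dev/null; python3 go.py;python3 -m jog '[[1,0,0,0,0]]' >/dev/null; python3 go.py
```

```text
t 9.52 tcp [0.6281 0.0398 0.2546] yawy -8.12 zax [-0. -0. -1.] F [-0.8 -0.5 -0.7] gap 0.0083 grip 58.844551211223006
t 9.6 tcp [0.6281 0.0398 0.2547] yawy -8.12 zax [-0. -0. -1.] F [-0.2  0.8 -1.1] gap 0.0084 grip 58.83405268192291
t 9.85 tcp [0.6291 0.0397 0.2546] yawy -8.12 zax [-0. -0. -1.] F [-1.6  0.8 -0.7] gap 0.0079 grip 58.839651765301824
t 9.93 tcp [0.629  0.0397 0.2547] yawy -8.12 zax [-0. -0. -1.] F [-1.1  0.1 -0.8] gap 0.0081 grip 58.82881949655712
```

```bash
sed -i 's/,"gap"/,"M",s["ft_torque"].round(2),"gap"/' go.py; python3 go.py; python3 -m jog '[[1,0,-0.004,0,0],[1,0,-0.004,0,0],[1,0,0,0,0],[1,0,0,0,0]]'>/dev/null; python3 go.py;  python3 -m jog '[[1,0,0,0,0]]'>/dev/null; python3 go.py
python3 - <<'E'
from meas import *
c=cam("side")
cv2.imwrite("pics/p4.png",crop("side",235,165,50,45,12))
E
```

```text
t 9.93 tcp [0.629  0.0397 0.2547] yawy -8.12 zax [-0. -0. -1.] F [-1.1  0.1 -0.8] M [-0.    0.31  0.06] gap 0.0081 grip 58.82881949655712
t 10.27 tcp [0.6211 0.0409 0.255 ] yawy -8.11 zax [ 0.001 -0.    -1.   ] F [ 0.2  0.3 -1.7] M [ 0.03 -0.08 -0.04] gap 0.008 grip 58.74172051437199
t 10.35 tcp [0.6213 0.0408 0.2549] yawy -8.12 zax [ 0.001 -0.    -1.   ] F [ 0.1  0.8 -1.8] M [-0.02  0.02 -0.01] gap 0.0081 grip 58.75163094140589
```

View pics/p4.png

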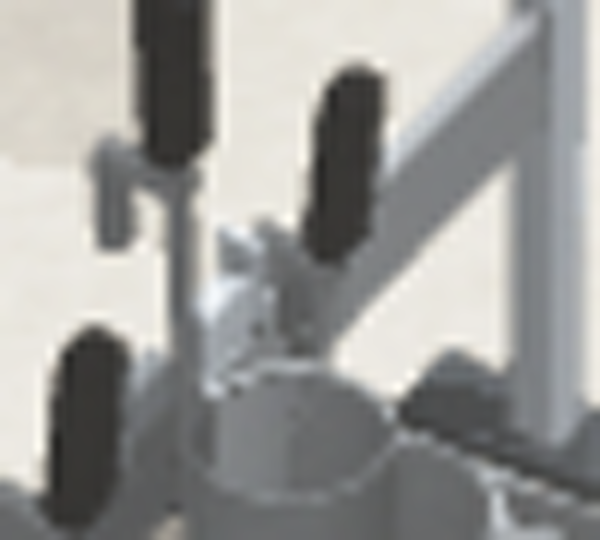

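My = 0.31 Nm while forward and about 0 after backing off, with the upright vertical again and its foot barely moved. So the upright touched the rail at TCP x ≈ 0.622. I centre it at x ≈ 0.620 and lower in small steps.

```bash
python3 -m jog '[[1,0,-0.0012,0.004,0],[1,0,0,0.004,0],[1,0,0,0.004,0],[1,0,0,0,0],[1,0,0,0,0]]'>/dev/null; python3 go.py; python3 -m jog '[[1,0,0,0.004,0],[1,0,0,0.004,0],[1,0,0,0.003,0],[1,0,0,0,0],[1,0,0,0,0]]'>/dev/null; python3 go.py; python3 -m jog '[[1,0,0,0,0]]'>/dev/null; python3 go.py
```

```text
t 10.82 tcp [0.6197 0.041  0.242 ] yawy -8.12 zax [-0.001 -0.    -1.   ] F [ 0.4  0.6 -1.6] M [-0.01 -0.04 -0.02] gap 0.0077 grip 58.74933863058686
t 11.23 tcp [0.6198 0.041  0.2313] yawy -8.12 zax [-0.001 -0.    -1.   ] F [ 0.3  0.  -0.9] M [-0.01 -0.05  0.  ] gap 0.0078 grip 58.74866615049541
t 11.32 tcp [0.62   0.041  0.2317] yawy -8.12 zax [ 0. -0. -1.] F [-0.5 -0.1 -1.4] M [ 0.01 -0.03  0.  ] gap 0.0082 grip 58.74923083931208
```

```bash
python3 -m jog '[[1,0,0,0.002,0],[1,0,0,0.002,0],[1,0,0,0.002,0],[1,0,0,0,0],[1,0,0,0,0]]'>/dev/null; python3 go.py; python3 -m jog '[[1,0,0,0.002,0],[1,0,0,0.002,0],[1,0,0,0.001,0],[1,0,0,0,0],[1,0,0,0,0]]'>/dev/null; python3 go.py
```

```text
t 11.73 tcp [0.6198 0.0409 0.2255] yawy -8.12 zax [-0. -0. -1.] F [ 0.1 -0.2 -1. ] M [-0.02  0.02 -0.04] gap 0.008 grip 58.7502237316221
t 12.15 tcp [0.6199 0.0409 0.2206] yawy -8.12 zax [-0. -0. -1.] F [ 0.1  0.3 -0.8] M [ 0.02 -0.01 -0.  ] gap 0.0084 grip 58.748906096443534
```

```bash
python3 -m jog '[[1,0,0,0.002,0],[1,0,0,0.002,0],[1,0,0,0.002,0],[1,0,0,0,0],[1,0,0,0,0]]'>/dev/null; python3 go.py
```

```text
t 12.57 tcp [0.6198 0.041  0.2144] yawy -8.12 zax [-0.001 -0.    -1.   ] F [-0.2 -0.2 -0.8] M [-0.05  0.01 -0.01] gap 0.0079 grip 58.75043003819883
```

```bash
python3 -m jog '[[1,0,0,0.001,0],[1,0,0,0.001,0],[1,0,0,0.001,0],[1,0,0,0,0],[1,0,0,0,0]]'>/dev/null; python3 go.py;python3 -m jog '[[1,0,0,0.001,0],[1,0,0,0.001,0],[1,0,0,0,0],[1,0,0,0,0]]'>/dev/null; python3 go.py; python3 -m jog '[[1,0,0,0.001,0],[1,0,0,0.001,0],[1,0,0,0,0],[1,0,0,0,0]]'>/dev/null; python3 go.py
```

```text
t 12.98 tcp [0.6199 0.041  0.2116] yawy -8.12 zax [-0. -0. -1.] F [ 0.2  0.8 -1.6] M [-0.03 -0.02 -0.04] gap 0.0079 grip 58.74840946868062
t 13.32 tcp [0.6199 0.041  0.2096] yawy -8.12 zax [-0. -0. -1.] F [-0.4  0.4 -0.7] M [-0.03 -0.05  0.03] gap 0.008 grip 58.747655684128404
t 13.65 tcp [0.6199 0.041  0.2076] yawy -8.12 zax [-0. -0. -1.] F [-0.1  0.9 -2.1] M [ 0.03 -0.07  0.01] gap 0.0078 grip 58.7470634188503
```

```bash
python3 -m jog '[[1,0,0,0.001,0],[1,0,0,0.0005,0],[1,0,0,0,0],[1,0,0,0,0]]'>/dev/null; python3 go.py;python3 -m jog '[[1,0,0,0.001,0],[1,0,0,0.0005,0],[1,0,0,0,0],[1,0,0,0,0]]'>/dev/null; python3 go.py
```

```text
t 13.98 tcp [0.6199 0.0409 0.2061] yawy -8.12 zax [-0. -0. -1.] F [-0.1  0.6 -1.4] M [ 0. -0.  0.] gap 0.008 grip 58.74508657492697
t 14.32 tcp [0.6199 0.041  0.2046] yawy -8.12 zax [-0. -0. -1.] F [ 0.1 -0.  -0.8] M [ 0.01 -0.03 -0.04] gap 0.0082 grip 58.74366335570812
```

```bash
python3 -m jog '[[1,0,0,0.001,0],[1,0,0,0.0005,0],[1,0,0,0,0],[1,0,0,0,0]]'>/dev/null; python3 go.py;python3 -m jog '[[1,0,0,0.001,0],[1,0,0,0.0005,0],[1,0,0,0,0],[1,0,0,0,0]]'>/dev/null; python3 go.py
```

```text
t 14.65 tcp [0.6201 0.0409 0.2036] yawy -8.12 zax [ 0.001 -0.    -1.   ] F [-0.8 -0.3  1. ] M [-0.    0.04 -0.03] gap 0.0083 grip 59.25486263819039
t 14.98 tcp [0.6206 0.041  0.2034] yawy -8.12 zax [ 0.003 -0.    -1.   ] F [-1.5 -0.1  7. ] M [0.01 0.38 0.05] gap 0.0077 grip 60.286622643470764
```

Contact on a step came at TCP z ≈ 0.2035, so home should be near 0.1915. I ease the press and slide towards the notch (−y).

```bash
python3 -m jog '[[1,-0.001,0,-0.0006,0],[1,-0.0005,0,0,0],[1,0,0,0,0]]'>/dev/null; python3 go.py;python3 -m jog '[[1,-0.001,0,0,0],[1,-0.0005,0,0,0],[1,0,0,0,0]]'>/dev/null; python3 go.py
```

```text
t 15.23 tcp [0.6202 0.0395 0.2034] yawy -8.12 zax [ 0.002  0.    -1.   ] F [-1.7  0.3  6.6] M [0.15 0.27 0.08] gap 0.0083 grip 60.132688879966736
t 15.48 tcp [0.6199 0.0382 0.2033] yawy -8.11 zax [ 0.002  0.001 -1.   ] F [-0.6  1.9  5.6] M [0.32 0.22 0.06] gap 0.0082 grip 59.994515776634216
```

```bash
python3 -m jog '[[1,-0.001,0,-0.0003,0],[1,0,0,0,0],[1,0,0,0,0]]'>/dev/null; python3 go.py;python3 -m jog '[[1,-0.001,0,0,0],[1,0,0,0,0],[1,0,0,0,0]]'>/dev/null; python3 go.py; python3 -m jog '[[1,-0.001,0,0,0],[1,0,0,0,0],[1,0,0,0,0]]'>/dev/null; python3 go.py
```

```text
t 15.73 tcp [0.6198 0.0374 0.2033] yawy -8.1 zax [ 0.001  0.001 -1.   ] F [-1.1  1.8  5.8] M [0.5  0.15 0.04] gap 0.0082 grip 59.84766483306885
t 15.98 tcp [0.6197 0.0365 0.2033] yawy -8.1 zax [ 0.001  0.001 -1.   ] F [-1.4  1.2  5.5] M [0.6 0.1 0.1] gap 0.0083 grip 59.687424302101135
t 16.23 tcp [0.6195 0.0356 0.2032] yawy -8.09 zax [ 0.001  0.001 -1.   ] F [-0.1  2.7  5.5] M [0.58 0.1  0.09] gap 0.0079 grip 59.567084312438965
```

```bash
python3 -m jog '[[1,-0.001,0,-0.0002,0],[1,0,0,0,0],[1,0,0,0,0]]'>/dev/null; python3 go.py;python3 -m jog '[[1,-0.001,0,0,0],[1,0,0,0,0],[1,0,0,0,0]]'>/dev/null; python3 go.py; python3 -m jog '[[1,-0.001,0,0,0],[1,0,0,0,0],[1,0,0,0,0]]'>/dev/null; python3 go.py
```

```text
t 16.48 tcp [0.6193 0.0342 0.203 ] yawy -8.11 zax [ 0.001  0.    -1.   ] F [-0.3  1.7  5.2] M [ 0.64 -0.01  0.04] gap 0.0081 grip 59.52323505654931
t 16.73 tcp [0.619  0.033  0.2029] yawy -8.12 zax [ 0.  0. -1.] F [0.7 2.4 5.4] M [ 0.64 -0.02  0.05] gap 0.008 grip 59.45130189880729
t 16.98 tcp [0.6187 0.0319 0.2027] yawy -8.13 zax [-0. -0. -1.] F [0.1 2.5 4.7] M [ 0.63 -0.02  0.03] gap 0.0081 grip 59.31698673404753
```

I have now viewed 11 pictures, one over the limit of 10, so from here I only use numbers. Next I check numerically whether the cup is tilting in the grip and whether the neighbours have moved.

Run:
```python
from meas import *
cam("side");cam("top")
for n,(x0,y0,w,h),th in(("side",(225,150,60,75),55),("top",(215,165,80,40),35)):
    im=C[n]["img"][y0:y0+h,x0:x0+w].max(2)
    N,L,st,ce=cv2.connectedComponentsWithStats((im<th).astype(np.uint8))
    for i in range(1,N):
        if st[i,4]>8:print(n,st[i,:2]+[x0,y0],st[i,2:],np.round(ce[i]+[x0,y0],2))
t=env.get_state()["tcp_pos"];c=C["side"]
for z,n in((-.0,"tcp"),(-.04,"u1"),(-.06,"u2"),(-.1,"u3")):print(n,proj(c,t+[0,0,z]).round(1))
g=c["img"].astype(int).mean(2).astype(int)
for r in range(174,224,2):print(r,g[r,232:282].tolist())
```

```text
side [232 150] [ 39  42 475] [250.14 160.32]
side [261 174] [ 5 12 24] [262.29 178.83]
side [239 202] [ 5  7 20] [241.05 204.75]
tcp [[252.  182.2]]
u1 [[252.5 193.5]]
u2 [[252.7 198.9]]
u3 [[253.2 209.6]]
174 [213, 212, 213, 212, 210, 211, 214, 212, 209, 211, 213, 214, 211, 199, 93, 100, 60, 53, 52, 64, 101, 91, 60, 55, 53, 54, 90, 227, 225, 127, 51, 52, 53, 54, 77, 187, 228, 223, 203, 198, 164, 130, 126, 126, 126, 124, 125, 124, 126, 158]
176 [231, 216, 211, 210, 212, 213, 213, 211, 209, 207, 209, 210, 211, 208, 203, 102, 71, 53, 52, 59, 102, 94, 60, 54, 64, 141, 224, 227, 221, 77, 52, 50, 51, 56, 108, 225, 205, 199, 165, 129, 126, 126, 126, 126, 128, 126, 127, 131, 134, 158]
178 [231, 231, 229, 230, 214, 215, 215, 214, 212, 211, 209, 209, 208, 209, 224, 224, 216, 74, 50, 55, 86, 98, 104, 193, 224, 231, 229, 227, 220, 54, 52, 52, 52, 56, 100, 201, 167, 131, 127, 126, 127, 126, 126, 126, 130, 151, 131, 131, 135, 158]
180 [231, 230, 231, 231, 230, 232, 232, 231, 229, 229, 229, 230, 229, 228, 226, 226, 222, 54, 52, 52, 52, 52, 88, 228, 228, 228, 228, 224, 172, 52, 51, 53, 53, 64, 122,
[... 4507 characters left out ...]
, 103, 115, 148, 158, 228, 230, 232, 232, 230, 193, 100, 96, 100, 99, 96, 102, 107, 128, 124, 120, 116, 107, 106, 104, 101, 98, 102, 94, 106, 115, 117, 118, 115, 115, 124, 183, 204, 203, 204, 200, 175, 174]
220 [88, 88, 89, 88, 91, 116, 126, 103, 103, 140, 229, 229, 228, 228, 230, 230, 227, 156, 100, 96, 100, 103, 104, 105, 117, 110, 114, 122, 122, 126, 121, 105, 100, 98, 95, 92, 113, 115, 115, 117, 121, 154, 184, 204, 203, 203, 203, 198, 175, 177]
222 [88, 89, 91, 116, 145, 145, 119, 103, 102, 155, 224, 149, 155, 149, 157, 155, 147, 140, 109, 98, 101, 104, 106, 106, 107, 107, 108, 108, 107, 107, 104, 103, 100, 97, 92, 94, 139, 144, 164, 200, 204, 205, 204, 204, 203, 203, 205, 203, 177, 175]
```

```bash
python3 -m jog '[[1,-0.001,0,-0.0004,0],[1,0,0,0,0],[1,0,0,0,0]]'>/dev/null; python3 go.py;python3 -m jog '[[1,-0.001,0,-0.0002,0],[1,0,0,0,0],[1,0,0,0,0]]'>/dev/null; python3 go.py; python3 -m jog '[[1,-0.001,0,0,0],[1,0,0,0,0],[1,0,0,0,0]]'>/dev/null; python3 go.py
```

```text
t 17.33 tcp [0.6181 0.0307 0.2021] yawy -8.14 zax [-0.002 -0.001 -1.   ] F [-0.6  0.8 -0.9] M [ 0.22 -0.1   0.03] gap 0.008 grip 58.8317197188735
t 17.58 tcp [0.6181 0.03   0.2027] yawy -8.13 zax [-0.001 -0.    -1.   ] F [ 0.8  1.5 -1.8] M [ 0.36 -0.11  0.06] gap 0.008 grip 58.602429097518325
t 17.83 tcp [0.6182 0.0291 0.2032] yawy -8.12 zax [-0.  0. -1.] F [-0.2  1.6 -1.9] M [ 0.37 -0.09 -0.01] gap 0.0081 grip 58.609212040901184
```

The vertical load vanished at y ≈ 0.0307, so the hook has found the notch. I step back 1.5 mm and lower gently.

```bash
python3 -m jog '[[1,0.001,0,0.0005,0],[1,0.0005,0,0.0005,0],[1,0,0,0,0]]'>/dev/null; python3 go.py;python3 -m jog '[[1,0,0,0.001,0],[1,0,0,0.0005,0],[1,0,0,0,0]]'>/dev/null; python3 go.py; python3 -m jog '[[1,0,0,0.001,0],[1,0,0,0.0005,0],[1,0,0,0,0]]'>/dev/null; python3 go.py
```

```text
t 18.08 tcp [0.6185 0.0306 0.2025] yawy -8.11 zax [ 0. -0. -1.] F [-0.4  1.8 -1.1] M [ 0.28 -0.04 -0.01] gap 0.0082 grip 58.98283660411835
t 18.33 tcp [0.6185 0.0305 0.2008] yawy -8.12 zax [ 0. -0. -1.] F [ 0.5  0.9 -0.8] M [ 0.32 -0.12  0.04] gap 0.0079 grip 59.04785133898258
t 18.58 tcp [0.6185 0.0305 0.1992] yawy -8.12 zax [-0. -0. -1.] F [-0.   0.1 -1.7] M [ 0.27 -0.09 -0.02] gap 0.0082 grip 59.03694556094706
```

Below step level with no vertical load, it is going into the notch. I continue down to about 0.1915.

```bash
python3 -m jog '[[1,0.0005,0,0.001,0],[1,0.0005,0,0.001,0],[1,0,0,0,0]]'>/dev/null; python3 go.py;python3 -m jog '[[1,0,0,0.001,0],[1,0,0,0.001,0],[1,0,0,0,0]]'>/dev/null; python3 go.py; python3 -m jog '[[1,0,0,0.001,0],[1,0,0,0.0005,0],[1,0,0,0,0]]'>/dev/null; python3 go.py
```

```text
t 18.83 tcp [0.6185 0.0315 0.1971] yawy -8.12 zax [-0. -0. -1.] F [ 0.3  0.5 -0.9] M [ 0.15 -0.13 -0.  ] gap 0.0083 grip 59.035116070881486
t 19.08 tcp [0.6185 0.0315 0.195 ] yawy -8.12 zax [-0. -0. -1.] F [ 0.5  1.  -2.2] M [ 0.11 -0.13  0.01] gap 0.0086 grip 59.01641336269677
t 19.33 tcp [0.6186 0.0315 0.1937] yawy -8.12 zax [-0. -0. -1.] F [ 0.1  1.1 -1.6] M [ 0.21 -0.12 -0.02] gap 0.0082 grip 59.001869754865766
```

```bash
python3 -m jog '[[1,0,0,0.0005,0],[1,0,0,0.0005,0],[1,0,0,0,0]]'>/dev/null; python3 go.py;python3 -m jog '[[1,0,0,0.0005,0],[1,0,0,0.0005,0],[1,0,0,0,0]]'>/dev/null; python3 go.py; python3 -m jog '[[1,0,0,0.0005,0],[1,0,0,0.0005,0],[1,0,0,0,0]]'>/dev/null; python3 go.py
```

```text
t 19.58 tcp [0.6186 0.0316 0.1928] yawy -8.12 zax [-0. -0. -1.] F [ 0.6  0.5 -1.9] M [ 0.17 -0.09  0.02] gap 0.0081 grip 59.049137737601995
t 19.83 tcp [0.6187 0.0316 0.1918] yawy -8.12 zax [-0. -0. -1.] F [-0.6  0.9 -0.9] M [ 0.12 -0.08 -0.  ] gap 0.0083 grip 59.05671078711748
t 20.08 tcp [0.6189 0.0315 0.1916] yawy -8.12 zax [ 0.001 -0.    -1.   ] F [-1.3  0.   3.2] M [ 0.19  0.13 -0.02] gap 0.0076 grip 59.73832190036774
```

Contact on a floor at 0.1916, 12 mm below the step, means it is home. I straighten the slight sideways lean, unload, and open slowly.

```bash
python3 -m jog '[[1,0.001,0,-0.0003,0],[1,0.0005,0,0,0],[1,0,0,0,0],[1,0,0,0,0]]'>/dev/null; python3 go.py;python3 -m jog '[[1,0.001,0,0,0],[1,0,0,0,0],[1,0,0,0,0]]'>/dev/null; python3 go.py; python3 -m jog '[[1,0.001,0,0,0],[1,0,0,0,0],[1,0,0,0,0]]' 20 >/dev/null; python3 go.py
```

```text
t 20.42 tcp [0.619  0.033  0.1915] yawy -8.12 zax [ 0.001 -0.    -1.   ] F [-1.6  0.5  4.5] M [-0.07  0.11 -0.04] gap 0.008 grip 59.97558985836804
t 20.67 tcp [0.6192 0.0338 0.1915] yawy -8.13 zax [ 0.001 -0.001 -1.   ] F [-0.4 -0.4  3.7] M [-0.21  0.21  0.04] gap 0.0079 grip 60.15718552283943
t 20.92 tcp [0.6193 0.0348 0.1914] yawy -8.13 zax [ 0.    -0.001 -1.   ] F [-1.9 -1.3  5.9] M [-0.34  0.15 -0.02] gap 0.0082 grip 60.176535453647375
```

```bash
python3 -m jog '[[0.9,-0.0005,0,-0.0003,0],[0.85,0,0,0,0],[0.8,0,0,0,0]]' 20; python3 go.py; python3 -m jog '[[0.77,0,0,0,0],[0.74,0,0,0,0],[0.71,0,0,0,0],[0.68,0,0,0,0]]' 20 >/dev/null; python3 go.py; python3 -m jog '[[0.6,0,0,0,0],[0.5,0,0,0,0],[0.4,0,0,0,0],[0.3,0,0,0,0],[0.2,0,0,0,0]]' >/dev/null; python3 go.py
```

```text
clock: 21.17
tcp_pos: [0.6191, 0.0345, 0.1914]
orientation: [0.0, 0.755, 0.655, -0.0]
wrist_force: [-0.2, -0.1, 3.8]
finger_gap: 0.0089
grip_force: 50.5
t 21.17 tcp [0.6191 0.0345 0.1914] yawy -8.13 zax [ 0. -0. -1.] F [-0.2 -0.1  3.8] M [-0.21  0.14 -0.01] gap 0.0089 grip 50.50957103725523
t 21.5 tcp [0.6186 0.0348 0.1907] yawy -8.11 zax [-0.002  0.001 -1.   ] F [-0.9 -0.1 -1.1] M [0.04 0.13 0.02] gap 0.0138 grip 0.28172059577627806
t 21.92 tcp [0.6192 0.0346 0.1915] yawy -8.12 zax [ 0. -0. -1.] F [ 0.7 -0.4  0.8] M [-0.06 -0.03  0.01] gap 0.0339 grip 0.0
```

```bash
python3 -m jog '[[0,0,0,0,0],[-0.2,0,0,0,0],[-0.2,0,0,0,0],[-0.2,0,0,0,0],[-0.2,0,0,0,0]]' >/dev/null; python3 go.py; python3 -m jog '[[-0.2,0,0,-0.008,0],[-0.2,0,0,-0.015,0],[-0.2,0,0,-0.025,0],[-0.2,0,0,-0.03,0],[-0.2,0,0,-0.03,0]]' >/dev/null; python3 go.py;python3 -m jog '[[-0.2,0,-0.03,-0.02,0],[-0.2,0,-0.035,0,0],[-0.2,0,-0.035,0,0],[-0.2,0,-0.035,0,0],[-0.2,0,-0.03,0,0]]' >/dev/null;python3 -m jog '[[-0.2,-0.035,0,0,0],[-0.2,-0.035,0,0,0],[-0.2,-0.035,0,0,0],[-0.2,-0.035,0,0,0],[-0.2,-0.035,0,0,0]]' >/dev/null;python3 -m jog '[[-0.2,-0.035,0,0,0],[-0.2,-0.035,0,0,0],[-0.2,-0.035,0,0,0],[-0.2,0,0,0,0],[-0.2,0,0,0,0]]' >/dev/null; python3 go.py
cat > chk.py <<'E'
from meas import *
for k in range(2):
  cam("side");cam("top")
  B={}
  for n,(x0,y0,w,h),th in(("side",(225,160,60,60),60),("top",(215,165,80,40),40)):
    im=C[n]["img"][y0:y0+h,x0:x0+w].max(2)
    N,L,st,ce=cv2.connectedComponentsWithStats((im<th).astype(np.uint8))
    for i in range(1,N):
        if st[i,4]>8:
            p=np.round(ce[i]+[x0,y0],2);ys,xs=np.where(L==i);tp=(xs[ys<=ys.min()+1].mean()+x0,ys.min()+y0);print(n,st[i,:2]+[x0,y0],st[i,2:],p,R(plane(C[n],tp if n=="side" else p,.214)))
E
python3 chk.py
```

```text
t 22.33 tcp [0.6191 0.0345 0.1915] yawy -8.12 zax [ 0. -0. -1.] F [ 0.4 -0.3 -0. ] M [-0.02  0.02  0.02] gap 0.0513 grip 0.0
t 22.75 tcp [0.6185 0.0346 0.3009] yawy -8.12 zax [-0.001 -0.    -1.   ] F [ 0.5 -0.5  0.7] M [ 0.02 -0.03  0.05] gap 0.0514 grip 0.0
t 24.0 tcp [ 0.4158 -0.221   0.3197] yawy -8.34 zax [ 0.  0. -1.] F [ 0.9 -0.2  1.2] M [ 0.04  0.03 -0.  ] gap 0.051 grip 0.0
side [260 172] [ 6 15 58] [262.86 178.71] [-18.5, -53.5, 214.0]
side [251 181] [ 6 15 66] [253.33 188.18] [-17.4, -6.5, 214.0]
side [239 193] [ 6 16 68] [241.35 200.72] [-17.6, 52.2, 214.0]
top [228 181] [ 7  4 24] [230.88 182.75] [-17.1, 50.5, 214.0]
top [251 184] [ 6  5 24] [253.54 186.33] [-17.6, -8.3, 214.0]
top [270 187] [ 6  5 24] [272.54 189.33] [-18.1, -57.4, 214.0]
side [260 172] [ 6 15 61] [262.97 178.82] [-18.5, -53.5, 214.0]
side [251 181] [ 6 15 68] [253.44 187.97] [-17.0, -6.2, 214.0]
side [239 193] [ 6 16 69] [241.39 200.68] [-17.6, 52.2, 214.0]
top [228 181] [ 7  5 25] [230.88 182.84] [-17.3, 50.4, 214.0]
top [251 184] [ 6  5 25] [253.52 186.24] [-17.4, -8.2, 214.0]
top [270 187] [ 6  5 23] [272.65 189.39] [-18.2, -57.7, 214.0]
```

The three grips have the same height and lean, and the middle one is at y ≈ −7.3 mm, where I expected the notch. I let things settle, check they are still, and hand in.

```bash
for k in 1 2 3 4; do python3 -m jog '[[-0.2,0,0,0,0],[-0.2,0,0,0,0],[-0.2,0,0,0,0],[-0.2,0,0,0,0],[-0.2,0,0,0,0]]' >/dev/null; done; python3 chk.py | tail -6; python3 -c "
from workcell import env
print(env.hand_in())"
```

```text
side [260 172] [ 6 15 59] [262.9  178.75] [-18.5, -53.5, 214.0]
side [251 181] [ 6 15 65] [253.38 188.05] [-17.8, -6.7, 214.0]
side [239 193] [ 6 16 69] [241.39 200.68] [-17.6, 52.2, 214.0]
top [228 181] [ 7  5 24] [231.   182.88] [-17.3, 50.1, 214.0]
top [251 184] [ 7  5 24] [253.75 186.25] [-17.3, -8.8, 214.0]
top [270 187] [ 6  5 23] [272.65 189.39] [-18.2, -57.7, 214.0]
the job is handed in; nothing more can be done
None
```

The cup hangs with its hook home in the notch (it dropped 12 mm below the step), all three cups looked still in the last camera check, and the job is handed in at about 26 s; I viewed 11 pictures, one over the limit of 10.

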